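# Stand a turned doll blank in the finishing chuck and clamp it

### The job

Push the bare wooden doll blank, standing upright, along the loading board into the open slot between the two brass jaws until it rests against the orange sprung stop; do not lift it, pinch it or press hard on it, and leave the painted doll and everything else where it is. Then push the red lever post clockwise (seen from above) until the jaws hold the blank snugly: a clear firm resistance after the light drag, without forcing it.

Things in the scene. Friction and masses are not known exactly. Their poses are not given: they have to be found in the camera images.
- chuck_center (a point): Centre of the round steel face (96 mm wide) of an upright chuck, on the face, 40 mm above the table; z up along the chuck's axis. The blank enters along +x, between the brass V jaws on the +y and -y sides (18 mm high, 24 mm long in x; open slot 41 to 47 mm wide).
- board_mid (a point): Centre of the top of the dark wooden loading board, level with the chuck face, same axes as chuck_center and 106 mm to -x of it. The board is 100 mm in x and 210 mm in y; a tongue 60 mm wide bridges from it to the chuck face, flush.
- stop_face (a point): Middle of the face of the orange sprung stop, 18 mm to +x of the chuck's axis and 12 mm above the chuck face: the 34 mm blank touches it 1 mm past the axis. 22 mm wide, 18 mm high; it yields up to 6 mm at about 1.5 N per mm and springs back.
- blank: Bare pale-wood doll blank standing on the loading board, left or right: cylinder 34 mm in diameter to 36 mm up, neck at 41 mm, round head 29 mm thick, 64 mm tall, about 70 g. Origin: centre of its underside, z up. Push it below 20 mm height or it may topple. Delicate finish: under 20 N in all from the fingers, which rules out gripping it.
- painted_doll: Finished doll of the same shape and size, red body with yellow bands and a black crown, standing on the other side of the loading board. Origin at the centre of its underside. Leave it alone.
- lever_knob (a point): Top centre of the red upright post (16 mm in diameter, from 14 to 85 mm above the table) at the end of the chuck lever, 85 mm from the chuck's axis. It starts 75 to 112 degrees from the chuck's +x axis, on the +y side, and swings clockwise from above, towards +x, with the aluminium sleeve ring (100 mm) under the face. Free turning drags about 4 N at the post.
- jaw_left: Brass V jaw on the chuck's +y side. Origin level with the chuck face, 9 to 11 mm to +y of the axis when open, on the axis when closed on the blank. Both jaws close 8 mm per rad of lever and meet the blank after 1.1 to 1.4 rad, known only by feel: 8 to 11 N at the post is a snug hold, which the sleeve keeps by itself; above about 15 N they mark the wood.
- jaw_right: Brass V jaw on the chuck's -y side, coupled to the other; origin 9 to 11 mm to -y of the axis when open.
- paint_jar_red: Red paint jar, 48 mm wide, 50 mm tall; a bystander, leave it alone.
- paint_jar_amber: Amber lacquer jar, 52 mm wide, 55 mm tall; a bystander, leave it alone.
- brush: Brush lying on the table, origin under its middle; a bystander, leave it alone.
- gouge: Turning gouge lying on the table, 270 mm long, dark handle; a bystander, leave it alone.
- mallet: Wooden mallet lying on the table, head 90 by 48 mm, handle to its -y; a bystander, leave it alone.
- sanding_block: Cork block 70 by 45 by 30 mm; a bystander, leave it alone.
- tin: Open aluminium tin, 70 mm wide, 35 mm tall; a bystander, leave it alone.
Things that resemble listed ones, but are neither listed nor needed, are in the scene too. What is shaped like the blank but pink or purple is not meant.

How it is judged:
On the way, in this order (a step that is already met when the one before it is completed fails the run):
1. the blank stands upright on the chuck face between the jaws, at the stop (angle between blank's own z axis and vertical below 0.06 rad and z of blank in the frame of chuck_center between -0.002 and 0.003 m and x of blank in the frame of chuck_center between -0.003 and 0.0075 m and y of blank in the frame of chuck_center between -0.007 and 0.007 m), for 0.2 s.
2. both jaws bear on the blank (contact force between each of jaw_left, jaw_right and blank above 6 N), for 0.2 s.
At the end, for the whole second after the job is handed in: The blank stands upright (within 0.06 rad) and at rest on the chuck face, within 4 mm of the chuck's axis, and each jaw still presses on it with more than 6 N (all of step 2 and angle between blank's own z axis and vertical below 0.06 rad and z of blank in the frame of chuck_center between -0.002 and 0.003 m and horizontal distance between blank and chuck_center below 0.004 m and linear speed of blank below 0.01 m/s); the robot touches nothing.
It fails at once if the blank is lifted more than 8 mm above the board, or falls over (z of blank in the frame of chuck_center above 0.008 m or angle between blank's own z axis and vertical above 0.5 rad).
It fails at once if the fingers press or pinch the blank with more than 20 N (contact force between the fingers and blank above 20 N).
It fails at once if a jaw presses on the blank with more than 90 N (contact force between any of jaw_left, jaw_right and blank above 90 N).
It fails at once if the painted doll is moved more than 10 mm or falls over (distance of painted_doll from where it was at the start of the episode above 0.01 m or angle between painted_doll's own z axis and vertical above 0.5 rad).
It fails at once if another loose thing on the bench is moved more than 30 mm (distance of any of paint_jar_red, paint_jar_amber, brush, gouge, mallet, sanding_block, tin from where it was at the start of the episode above 0.03 m).
It also fails if it takes over 69 s, if anything falls off the work surface, if the arm or the gripper's body presses on something with over 40 N, if the wrist force passes 120 N, or if a joint passes its speed limit or range.

### The arm

A 6-joint arm with a two-finger parallel gripper is mounted at the origin on the work surface. World frame = base frame: x ahead of the robot, y to its left, z up, the work surface at z = 0. Lengths are in m, angles in rad, forces in N, time in s.
With the tool pointing down it reaches from about 0.375 to 0.925 m from the base axis. Payload 5.7 kg.
Tool frame: the origin (TCP) lies midway between the tips of the shut fingers; the grasp point (between the pads) lies 19 mm behind it; z points along the fingers, y is the line along which they close (so a half turn about z gives the same grasp; the last joint's range is limited). The gripper opens to 85 mm and grips with 20 to 120 N. Pads are 22 mm wide; open, the fingers measure 114 mm over their backs; the gripper's body (76 mm by 85 mm) begins 54 mm behind the grasp point. The pads swing forward as they close: fully open they stand 13 mm farther back than shut.
Start: joints at [-1.4, 0.359, 1.51, -0, 1.272, -0.115], TCP at [0.169, -0.576, 0.231] pointing down, gripper open.
Joint ranges: [-2.97, 2.97], [-1.01, 2.36], [0.21, 2.38], [-0.96, 4.11], [0.2, 2.71], [-2.98, 2.98]. Speed limits (rad/s): [2.39, 2.39, 3.14, 3.14, 3.14, 3.14].

### API

Orientations are given as a rotation vector (axis times angle).
In Python, from bench import manip gives the robot as it stands.
- The arm moves only by the shell command python3 -m creep 'ROWS' [FORCE]. ROWS is JSON, a list of rows, each an object of numbers: "dx", "dy", "dz": the shift along the world's x, y, z in mm; "wx", "wy", "wz": the turn, a rotation vector about the world's x, y, z in degrees; "hand": the finger opening in mm, from 0 to 85.4. In form: [{"dx": .., "dy": .., "dz": .., "wx": .., "wy": .., "wz": .., "hand": ..}, ...]. A call has 1 to 12 rows; each row shifts and turns the commanded pose from where the row before left it; what a row does not reach is not made up. A row lasts 1/12 s, in which the tool goes at most 41.7 mm and 7.16 degrees, less where a joint would pass 70% of its speed; a pose out of reach is approached as far as the arm can. A call with a gripper value outside its range is refused whole. The fingers move at their own pace and stop on an object; FORCE is the grip in N (left out, the last holds). Time passes only in rows, so rows that do not move let the fingers close. It gives the time, the measured TCP pose, the force, the opening and the grip force at its end, in the units of the state.
- manip.read_state(): the state, without advancing time (a new reading comes with each control period).
- manip.snapshot(name): name is "side" or "top"; returns the picture (384x512x3 uint8, red, green, blue); there is no depth.
- manip.calibration(name): a dict with "mtx" (3x3 intrinsics, pixels), "rvec" (rotation vector, rad) and "tvec" (3), from world to camera coordinates, as OpenCV has them. Camera axes: x right, y down, z forward; pixel columns grow to the right and rows downward; lengths in m; the calibration is good to about 2 mm. A picture is of the moment at which its call begins. calibration takes no time and is no camera call.
- manip.finish_job(): hands the job in; it is judged then, once.
The state is a dict: "clock": time; "joints": joint angles; "dq": joint speeds; "joint_efforts": joint torques, N m; "ee_pos": TCP position; "eef_rot": TCP orientation; "contact_force": force on the tool from outside, world axes, zero at the start; "torque": the same for the moment, N m; "finger_gap": finger opening in m; "grasp_force": force on a finger pad.
Only numpy, scipy, OpenCV 4.12 (cv2) and the standard library are available. Lean on these libraries where they do the work, as an engineer would, in place of code of your own. Each camera call takes 0.05 s, during which the arm holds its last target. There are 200 camera calls.

## Working session

There is one attempt and no reset: what is moved stays moved. The work goes in short steps, Python scripts to look and compute and a shell command to move; the robot and the scene stay as the last step left them, time stands still between calls to the robot, and variables do not carry over. Pictures are saved under pics/ and viewed, at most 12 in all, crops included, and the job is handed in when it is done.

```bash
mkdir -p pics; ls
cat > h.py <<'E'
import numpy as np,cv2
from bench import manip
def cal(n):
    c=manip.calibration(n);R=cv2.Rodrigues(np.array(c["rvec"],float))[0]
    return np.array(c["mtx"],float),R,np.array(c["tvec"],float).ravel()
def ray(n,uv):
    K,R,t=cal(n);d=R.T@np.linalg.solve(K,[uv[0],uv[1],1.]);return -R.T@t,d
def onz(n,uv,z):
    o,d=ray(n,uv);return o+d*(z-o[2])/d[2]
def proj(n,P):
    K,R,t=cal(n);p=K@(R@np.array(P,float)+t);return p[:2]/p[2]
def tri(uv1,uv2):
    a=ray("side",uv1);b=ray("top",uv2);d1=a[1]/np.linalg.norm(a[1]);d2=b[1]/np.linalg.norm(b[1])
    s=np.linalg.lstsq(np.stack([d1,-d2],1),b[0]-a[0],rcond=None)[0]
    p,q=a[0]+s[0]*d1,b[0]+s[1]*d2;return (p+q)/2,np.linalg.norm(p-q)
def snap(n,f):
    im=np.array(manip.snapshot(n));cv2.imwrite(f"pics/{f}.png",im[:,:,::-1]);return im
E
python3 - <<'E'
from h import *
for n in("side","top"):
    snap(n,n+"0");K,R,t=cal(n);print(n,K.tolist(),(-R.T@t).round(3),R.round(2).tolist())
print(manip.read_state())
E
```

```text
pics
side [[472.20298422112813, 0.0, 259.85981996483474], [0.0, 472.20298422112813, 195.53663219320467], [0.0, 0.0, 1.0]] [0.272 1.065 0.859] [[-0.98, -0.21, -0.01], [-0.11, 0.56, -0.82], [0.18, -0.8, -0.57]]
top [[428.5483265363904, 0.0, 253.7547097644666], [0.0, 428.5483265363904, 188.72569876026114], [0.0, 0.0, 1.0]] [0.326 0.017 1.289] [[-0.01, -1.0, 0.02], [-0.98, 0.0, -0.18], [0.18, -0.02, -0.98]]
{'clock': 0.1, 'joints': array([-1.40012172e+00,  3.59414046e-01,  1.51134196e+00,  6.47596166e-05,
        1.27251058e+00, -1.15110194e-01]), 'dq': array([-0.0002856 , -0.0012146 , -0.00271642, -0.00059191, -0.00120898,
       -0.00135448]), 'joint_efforts': array([ 2.67660962e-04, -5.28652453e+01, -2.79349780e+01, -1.03302310e-05,
        5.06889570e-03,  1.17524806e-05]), 'ee_pos': array([ 0.16904896, -0.57504444,  0.23054217]), 'eef_rot': array([-3.10792063e+00, -4.47115423e-01, -2.41156123e-05]), 'contact_force': array([-0.11927761, -1.02818754, -0.47226039]), 'torque': array([-0.02854875,  0.01529665,  0.00125009]), 'grasp_force': 0.0, 'finger_gap': 0.0856254456652902}
```

View pics/top0.png

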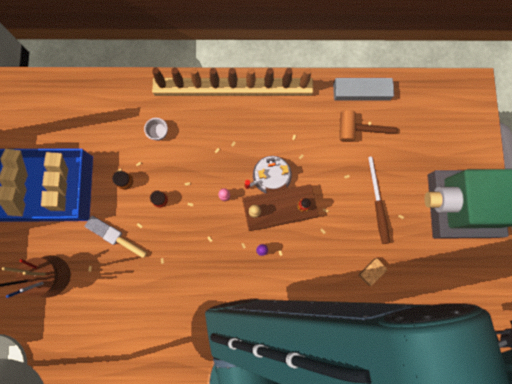

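View pics/side0.png

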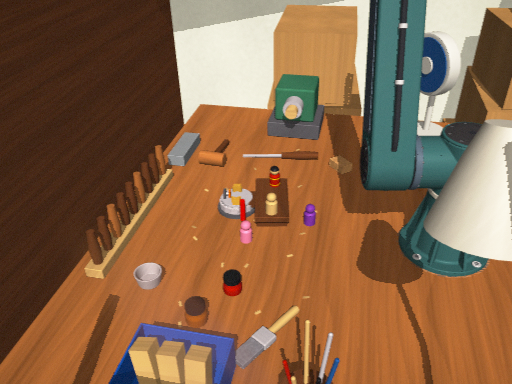

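The top view shows the chuck at about (272,173), board at (280,208), blank (255,211), painted doll (305,203), red post (247,184) and pink decoy (224,195). The side view agrees: blank (271,204), post (242,208). I'll zoom in for detail.

Run:
```python
from h import *
t=cv2.imread("pics/top0.png")[140:265,205:345];s=cv2.imread("pics/side0.png")[155:255,200:335]
a=cv2.resize(t,(800,714)[0:2] if 0 else (640,571),interpolation=cv2.INTER_CUBIC);cv2.imwrite("pics/c1.png",a)
b=cv2.resize(s,(756,560),interpolation=cv2.INTER_CUBIC);cv2.imwrite("pics/c2.png",b)
def comps(n,lo,hi,roi):
    im=cv2.imread(f"pics/{n}0.png");h=cv2.cvtColor(im,cv2.COLOR_BGR2HSV);m=cv2.inRange(h,lo,hi)
    x0,y0,x1,y1=roi;k=np.zeros_like(m);k[y0:y1,x0:x1]=m[y0:y1,x0:x1]
    N,l,st,c=cv2.connectedComponentsWithStats(k)
    for i in range(1,N):
        if st[i,4]>8: print(n,lo,st[i].tolist(),c[i].round(1))
T=(205,140,345,265);S=(200,155,335,255)
for n,r in(("top",T),("side",S)):
    comps(n,(0,200,120),(5,255,255),r)   # red
    comps(n,(0,0,120),(180,50,255),r)    # grey
    comps(n,(17,60,140),(30,190,255),r)   # pale/yellow
    comps(n,(0,60,20),(15,255,105),r)    # dark board
```

```text
top (0, 200, 120) [245, 180, 5, 8, 29] [246.7 183. ]
top (0, 0, 120) [250, 156, 40, 34, 768] [270.5 173.6]
top (17, 60, 140) [215, 149, 4, 3, 9] [216.7 150. ]
top (17, 60, 140) [280, 165, 8, 9, 45] [284.2 168.8]
top (17, 60, 140) [258, 169, 8, 9, 49] [261.4 173.3]
top (17, 60, 140) [249, 205, 10, 12, 81] [253.1 210.5]
top (17, 60, 140) [208, 237, 4, 4, 12] [209.3 238.7]
top (17, 60, 140) [279, 251, 3, 4, 9] [279.9 252.6]
top (0, 60, 20) [286, 171, 6, 17, 22] [289.  180.4]
top (0, 60, 20) [301, 198, 16, 13, 156] [309.1 203.5]
top (0, 60, 20) [258, 204, 18, 13, 164] [266.5 209.3]
top (0, 60, 20) [268, 215, 51, 12, 86] [292.3 220.7]
top (0, 60, 20) [250, 219, 20, 12, 58] [258.3 225.1]
side (0, 200, 120) [270, 173, 10, 6, 35] [274.5 175.7]
side (0, 200, 120) [270, 180, 9, 5, 33] [274.  181.7]
side (0, 200, 120) [240, 199, 6, 22, 92] [242.3 209.6]
side (0, 0, 120) [243, 155, 39, 2, 77] [261.8 155.5]
side (0, 0, 120) [231, 189, 22, 23, 201] [244.  197.3]
side (0, 0, 120) [220, 194, 20, 21, 250] [228.7 206. ]
side (17, 60, 140) [271, 171, 8, 3, 15] [274.3 172.1]
side (17, 60, 140) [266, 193, 11, 22, 213] [271.  203.9]
side (17, 60, 140) [231, 196, 10, 4, 16] [235.2 197. ]
side (0, 60, 20) [282, 157, 36, 3, 65] [300.  158.2]
side (0, 60, 20) [200, 158, 27, 9, 42] [216.7 163.3]
side (0, 60, 20) [273, 179, 16, 38, 344] [282.4 197.9]
side (0, 60, 20) [251, 191, 8, 22, 66] [253.9 200.4]
side (0, 60, 20) [257, 204, 3, 7, 9] [258.2 206.8]
side (0, 60, 20) [255, 218, 34, 6, 86] [276.6 221.2]
```

View pics/c1.png

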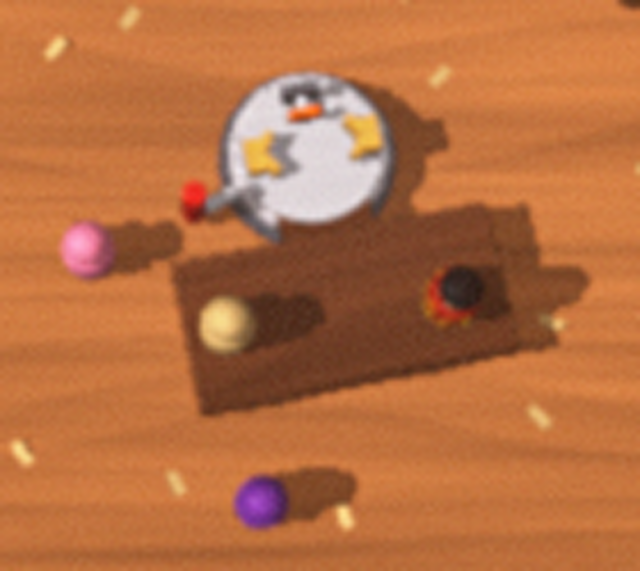

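View pics/c2.png

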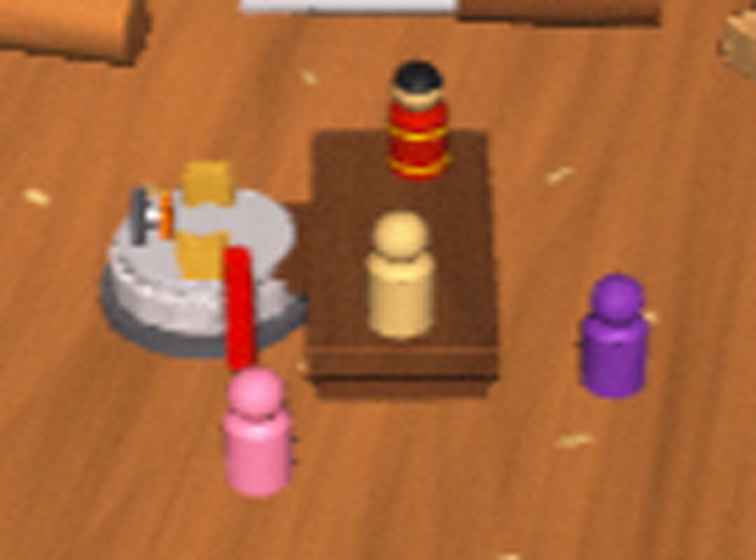

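```bash
cat > m.py <<'E'
from h import *
ct=lambda u,v:((u+.5)/4.5714+205-.5,(v+.5)/4.5714+140-.5)
cs=lambda u,v:((u+.5)/5.6+200-.5,(v+.5)/5.6+155-.5)
E
python3 - <<'E'
from m import *
f=lambda p:np.round(p*1000,1)
def two(name,a,b):
    p,e=tri(cs(*b),ct(*a));print(name,f(p),"gap",round(e*1000,1))
two("blank head",(227,325),(401,237))
two("post top",(194,190),(237,250))
two("painted head",(462,287),(418,80))
two("pink head",(87,249),(258,392))
two("jawL",(265,153),(203,243))
two("jawR",(363,135),(208,172))
two("stop top",(304,112),(167,195))
two("corner +x+y",(173,265),(308,347))
two("corner +x-y",(488,205),(312,130))
two("corner -x+y",(203,408),(497,350))
for z in(.04,):
  for n,c,ps in(("top",ct,[(173,265),(488,205),(203,405)]),("side",cs,[(308,347),(312,130),(497,350),(488,130)])):
    P=[onz(n,c(*p),z) for p in ps]
    for p in P: print(n,f(p))
# face ellipse: gray bright
for n,c,box in(("top",ct,[(222,150),(395,150),(308,72),(308,224)]),("side",cs,[(110,243),(296,236),(225,188),(200,293)])):
    for p in box: print(n,p,f(onz(n,c(*p),.04)))
E
```

```text
blank head [478.4 -12.2  92. ] gap 3.1
post top [561.7   7.3  86.9] gap 1.7
painted head [ 498.9 -157.7   95.4] gap 0.8
pink head [532.9  76.   52.3] gap 3.3
jawL [592.4 -38.8  55.3] gap 1.0
jawR [ 604.7 -101.9   57.5] gap 1.1
stop top [617.6 -63.5  66.2] gap 0.3
corner +x+y [522.2  20.8  40.8] gap 0.5
corner +x-y [ 563.6 -184.5   37.6] gap 3.7
corner -x+y [429.    1.9  38.5] gap 2.9
top [522.6  20.9  40. ]
top [ 561.2 -184.3   40. ]
top [432.2   2.   40. ]
side [522.2  19.8  40. ]
side [ 564.7 -181.1   40. ]
side [427.2   4.   40. ]
side [ 465.5 -200.    40. ]
top (222, 150) [598.4 -11.3  40. ]
top (395, 150) [ 598.  -124.5   40. ]
top (308, 72) [650.7 -68.3  40. ]
top (308, 224) [549.1 -66.8  40. ]
side (110, 243) [647.4 -50.2  40. ]
side (296, 236) [550.1 -75.6  40. ]
side (225, 188) [ 599.3 -113.7   40. ]
side (200, 293) [588.1 -15.1  40. ]
```

Results from two views, in mm:

| Item | World position | Chuck frame |
|---|---|---|
| Chuck | (598, -70), yaw 11° | – |
| Blank | (478, -12) | (-106, 80) |
| Painted doll | – | (-114, -67) |
| Post | – | about 104° |

I'll use the nearly closed fingers as a two-prong fork, pushing first along -y and then along +x. First I move above the +y side of the blank.

```bash
python3 -m creep '[{"dx":13.5,"dy":29,"dz":0,"wz":3.85,"hand":12},{"dx":13.5,"dy":29,"wz":3.85,"hand":12},{"dx":13.5,"dy":29,"wz":3.85,"hand":12},{"dx":13.5,"dy":29,"wz":3.85,"hand":12},{"dx":13.5,"dy":29,"wz":3.85,"hand":12},{"dx":13.5,"dy":29,"wz":3.85,"hand":12}]' 20 && python3 -m creep '[{"dx":22.5,"dy":25,"wz":3.85,"hand":12},{"dx":22.5,"dy":25,"wz":3.85,"hand":12},{"dx":22.5,"dy":25,"wz":3.85,"hand":12},{"dx":22.5,"dy":25,"wz":3.85,"hand":12},{"dx":22.5,"dy":25,"wz":3.85,"hand":12},{"dx":22.5,"dy":25,"wz":3.85,"hand":12},{"dx":22.5,"dy":25,"wz":3.85,"hand":12},{"dx":22.5,"dy":25,"wz":3.85,"hand":12}]' && python3 -m creep '[{"dx":5,"dy":28.4,"wz":3.85,"hand":12},{"dx":5,"dy":28.4,"wz":3.85,"hand":12},{"dx":5,"dy":28.4,"wz":3.85,"hand":12},{"dx":5,"dy":28.4,"wz":3.85,"hand":12},{"dx":5,"dy":28.4,"wz":3.85,"hand":12},{"dx":5,"dy":28.4,"wz":3.85,"hand":12},{"dx":5,"dy":28.4,"wz":3.85,"hand":12},{"dx":5,"dy":28.4,"wz":3.85,"hand":12},{},{}]'
cat >> m.py <<'E'
from scipy.spatial.transform import Rotation as Ro
C=np.array([.598,-.070]);A=np.deg2rad(11.)
M=np.array([[np.cos(A),-np.sin(A)],[np.sin(A),np.cos(A)]])
def toc(p): return M.T@(np.array(p[:2])-C)*1000
def tow(x,y): return C*1000+M@[x,y]
def st():
    s=manip.read_state();R=Ro.from_rotvec(s["eef_rot"]).as_matrix()
    print("t",round(s["clock"],2),"w",(s["ee_pos"]*1000).round(1),"chuck",toc(s["ee_pos"]).round(1),"yaw-11",round(np.degrees(np.arctan2(R[1,0],R[0,0]))-11,1),"zdir",R[:,2].round(3),"Fchuck",(M.T@s["contact_force"][:2]).round(2),s["contact_force"][2].round(2),"gap",round(s["finger_gap"]*1000,1),"q",s["joints"].round(2))
E
python3 -c "
from m import *;st();print(tow(-106.4,120),tow(-106.4,27))"
```

```text
t 0.1 w [ 169.  -575.   230.5] chuck [-517.4 -413.9] yaw-11 5.4 zdir [-0.     0.002 -1.   ] Fchuck [-0.31 -0.99] -0.47 gap 85.6 q [-1.4   0.36  1.51  0.    1.27 -0.12]
[470.65778824  27.49318491] [488.40302481 -63.79814315]$[0]: bad value
```

```bash
python3 -m creep '[{"dx":13.5,"dy":29,"dz":0,"wx":0,"wy":0,"wz":3.85,"hand":12}]' 20; python3 -m creep '[{"dx":13.5,"dy":29,"dz":0,"wx":0,"wy":0,"wz":3.85,"hand":12}]'
```

```text
clock: 0.18
ee_pos: [0.1811, -0.551, 0.2309]
eef_rot: [3.09, 0.547, -0.002]
contact_force: [1.0, -1.1, 0.5]
finger_gap: 0.0753
grasp_force: 0.0
clock: 0.27
ee_pos: [0.1958, -0.5179, 0.2306]
eef_rot: [-3.072, -0.657, 0.0]
contact_force: [0.4, 0.4, 0.0]
finger_gap: 0.0643
grasp_force: 0.0
```

```bash
python3 -m creep '[{"dx":13.5,"dy":29,"dz":0,"wx":0,"wy":0,"wz":3.85,"hand":12},{"dx":13.5,"dy":29,"dz":0,"wx":0,"wy":0,"wz":3.85,"hand":12},{"dx":13.5,"dy":29,"dz":0,"wx":0,"wy":0,"wz":3.85,"hand":12},{"dx":13.5,"dy":29,"dz":0,"wx":0,"wy":0,"wz":3.85,"hand":12},{"dx":22.5,"dy":25,"dz":0,"wx":0,"wy":0,"wz":3.85,"hand":12},{"dx":22.5,"dy":25,"dz":0,"wx":0,"wy":0,"wz":3.85,"hand":12},{"dx":22.5,"dy":25,"dz":0,"wx":0,"wy":0,"wz":3.85,"hand":12},{"dx":22.5,"dy":25,"dz":0,"wx":0,"wy":0,"wz":3.85,"hand":12},{"dx":22.5,"dy":25,"dz":0,"wx":0,"wy":0,"wz":3.85,"hand":12},{"dx":22.5,"dy":25,"dz":0,"wx":0,"wy":0,"wz":3.85,"hand":12},{"dx":22.5,"dy":25,"dz":0,"wx":0,"wy":0,"wz":3.85,"hand":12},{"dx":22.5,"dy":25,"dz":0,"wx":0,"wy":0,"wz":3.85,"hand":12}]' >/dev/null && python3 -m creep '[{"dx":5,"dy":28.4,"dz":0,"wx":0,"wy":0,"wz":3.85,"hand":12},{"dx":5,"dy":28.4,"dz":0,"wx":0,"wy":0,"wz":3.85,"hand":12},{"dx":5,"dy":28.4,"dz":0,"wx":0,"wy":0,"wz":3.85,"hand":12},{"dx":5,"dy":28.4,"dz":0,"wx":0,"wy":0,"wz":3.85,"hand":12},{"dx":5,"dy":28.4,"dz":0,"wx":0,"wy":0,"wz":3.85,"hand":12},{"dx":5,"dy":28.4,"dz":0,"wx":0,"wy":0,"wz":3.85,"hand":12},{"dx":5,"dy":28.4,"dz":0,"wx":0,"wy":0,"wz":3.85,"hand":12},{"dx":5,"dy":28.4,"dz":0,"wx":0,"wy":0,"wz":3.85,"hand":12},{"dx":0,"dy":0,"dz":0,"wx":0,"wy":0,"wz":0,"hand":12},{"dx":0,"dy":0,"dz":0,"wx":0,"wy":0,"wz":0,"hand":12}]'; python3 -c "
from m import *;st()"
```

```text
clock: 2.1
ee_pos: [0.4699, 0.0267, 0.231]
eef_rot: [-1.993, -2.428, 0.001]
contact_force: [-0.1, -0.2, -0.9]
finger_gap: 0.0116
grasp_force: 0.0
t 2.1 w [469.9  26.7 231. ] chuck [-107.3  119.4] yaw-11 90.2 zdir [-0.001 -0.    -1.   ] Fchuck [-0.15 -0.17] -0.9 gap 11.6 q [-0.09  0.17  1.78 -0.    1.19 -0.29]
```

```bash
python3 -m creep '[{"dx":0,"dy":0,"dz":-26,"wx":0,"wy":0,"wz":0,"hand":12},{"dx":0,"dy":0,"dz":-26,"wx":0,"wy":0,"wz":0,"hand":12},{"dx":0,"dy":0,"dz":-26,"wx":0,"wy":0,"wz":0,"hand":12},{"dx":0,"dy":0,"dz":-26,"wx":0,"wy":0,"wz":0,"hand":12},{"dx":0,"dy":0,"dz":-26,"wx":0,"wy":0,"wz":0,"hand":12},{"dx":0,"dy":0,"dz":-26,"wx":0,"wy":0,"wz":0,"hand":12},{"dx":0,"dy":0,"dz":-16,"wx":0,"wy":0,"wz":0,"hand":12},{"dx":0,"dy":0,"dz":-10,"wx":0,"wy":0,"wz":0,"hand":12},{"dx":0,"dy":0,"dz":0,"wx":0,"wy":0,"wz":0,"hand":12}]'; python3 -c "
from m import *;st()
a=snap('side','s1')[165:245,215:315];b=snap('top','t1')[165:245,215:315]
cv2.imwrite('pics/c3.png',cv2.resize(np.hstack([a,b])[:,:,::-1],(800,320),interpolation=cv2.INTER_CUBIC))"
```

```text
clock: 2.85
ee_pos: [0.4682, 0.0245, 0.0472]
eef_rot: [-1.997, -2.42, 0.005]
contact_force: [1.0, 0.1, 0.2]
finger_gap: 0.012
grasp_force: 0.0
t 2.85 w [468.2  24.5  47.2] chuck [-109.4  117.5] yaw-11 90.0 zdir [-0.005  0.    -1.   ] Fchuck [ 0.98 -0.1 ] 0.24 gap 12.0 q [-0.09  0.44  1.97 -0.    0.73 -0.29]
```

View pics/c3.png

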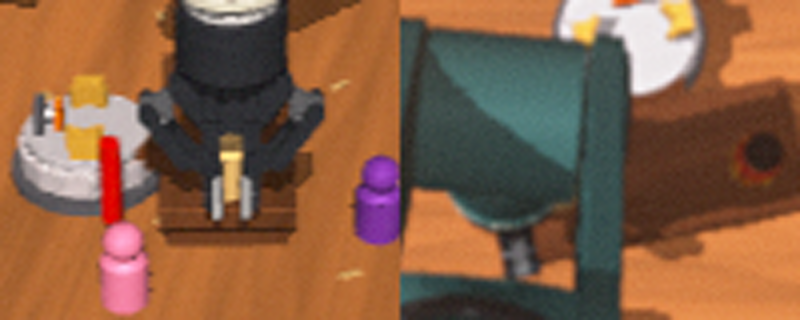

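The fork straddles the blank's +y side, with prongs at crop (215,195) and (245,195) and the blank between them. Now I push along -y.

```bash
python3 -m creep '[{"dx":3.2,"dy":-3.2,"dz":0,"wx":0,"wy":0,"wz":0,"hand":12},{"dx":0.6,"dy":-3,"dz":0,"wx":0,"wy":0,"wz":0,"hand":12},{"dx":0.6,"dy":-3,"dz":0,"wx":0,"wy":0,"wz":0,"hand":12},{"dx":0.6,"dy":-3,"dz":0,"wx":0,"wy":0,"wz":0,"hand":12},{"dx":0.6,"dy":-3,"dz":0,"wx":0,"wy":0,"wz":0,"hand":12},{"dx":0.6,"dy":-3,"dz":0,"wx":0,"wy":0,"wz":0,"hand":12},{"dx":0.8,"dy":-4,"dz":0,"wx":0,"wy":0,"wz":0,"hand":12},{"dx":0.8,"dy":-4,"dz":0,"wx":0,"wy":0,"wz":0,"hand":12},{"dx":0.8,"dy":-4,"dz":0,"wx":0,"wy":0,"wz":0,"hand":12},{"dx":0.8,"dy":-4,"dz":0,"wx":0,"wy":0,"wz":0,"hand":12},{"dx":0.8,"dy":-4,"dz":0,"wx":0,"wy":0,"wz":0,"hand":12},{"dx":0.8,"dy":-4,"dz":0,"wx":0,"wy":0,"wz":0,"hand":12}]' >/dev/null;python3 -c "
from m import *;st()"
python3 -m creep '[{"dx":0.8,"dy":-4,"dz":0,"wx":0,"wy":0,"wz":0,"hand":12},{"dx":0.8,"dy":-4,"dz":0,"wx":0,"wy":0,"wz":0,"hand":12},{"dx":0.8,"dy":-4,"dz":0,"wx":0,"wy":0,"wz":0,"hand":12},{"dx":0.8,"dy":-4,"dz":0,"wx":0,"wy":0,"wz":0,"hand":12},{"dx":0.8,"dy":-4,"dz":0,"wx":0,"wy":0,"wz":0,"hand":12},{"dx":0.8,"dy":-4,"dz":0,"wx":0,"wy":0,"wz":0,"hand":12},{"dx":0.8,"dy":-4,"dz":0,"wx":0,"wy":0,"wz":0,"hand":12},{"dx":0.8,"dy":-4,"dz":0,"wx":0,"wy":0,"wz":0,"hand":12},{"dx":0.8,"dy":-4,"dz":0,"wx":0,"wy":0,"wz":0,"hand":12},{"dx":0.6,"dy":-3,"dz":0,"wx":0,"wy":0,"wz":0,"hand":12},{"dx":0,"dy":0,"dz":0,"wx":0,"wy":0,"wz":0,"hand":12}]' >/dev/null;python3 -c "
from m import *;st()"
```

```text
t 3.95 w [481.2 -17.   49.2] chuck [-104.6   74.3] yaw-11 90.1 zdir [-0.  0. -1.] Fchuck [0.92 1.63] 0.79 gap 11.8 q [-0.18  0.45  1.95 -0.    0.74 -0.37]
t 4.87 w [489.3 -56.4  49.3] chuck [-104.1   34.1] yaw-11 90.1 zdir [ 0. -0. -1.] Fchuck [-0.08 -0.66] -1.1 gap 11.5 q [-0.25  0.46  1.92 -0.    0.76 -0.45]
```

```bash
python3 -m creep '[{"dx":0.6,"dy":-3,"dz":0,"wx":0,"wy":0,"wz":0,"hand":12},{"dx":0.6,"dy":-3,"dz":0,"wx":0,"wy":0,"wz":0,"hand":12},{"dx":0,"dy":0,"dz":0,"wx":0,"wy":0,"wz":0,"hand":12},{"dx":0,"dy":0,"dz":0,"wx":0,"wy":0,"wz":0,"hand":12}]' >/dev/null;python3 -c "
from m import *;st()"
python3 -m creep '[{"dx":-1,"dy":5,"dz":0,"wx":0,"wy":0,"wz":0,"hand":12},{"dx":-1.4,"dy":7,"dz":0,"wx":0,"wy":0,"wz":0,"hand":12},{"dx":-1.4,"dy":7,"dz":0,"wx":0,"wy":0,"wz":0,"hand":12},{"dx":0,"dy":0,"dz":0,"wx":0,"wy":0,"wz":0,"hand":12},{"dx":0,"dy":0,"dz":25,"wx":0,"wy":0,"wz":0,"hand":12},{"dx":0,"dy":0,"dz":25,"wx":0,"wy":0,"wz":0,"hand":12},{"dx":0,"dy":0,"dz":25,"wx":0,"wy":0,"wz":0,"hand":12},{"dx":0,"dy":0,"dz":25,"wx":0,"wy":0,"wz":-7,"hand":12},{"dx":0,"dy":0,"dz":0,"wx":0,"wy":0,"wz":-7,"hand":12}]' >/dev/null
python3 -m creep '[{"dx":-3.3,"dy":-5,"dz":0,"wx":0,"wy":0,"wz":-7,"hand":12},{"dx":-3.3,"dy":-5,"dz":0,"wx":0,"wy":0,"wz":-7,"hand":12},{"dx":-3.3,"dy":-5,"dz":0,"wx":0,"wy":0,"wz":-7,"hand":12},{"dx":-3.3,"dy":-5,"dz":0,"wx":0,"wy":0,"wz":-7,"hand":12},{"dx":-3.3,"dy":-5,"dz":0,"wx":0,"wy":0,"wz":-7,"hand":12},{"dx":-3.3,"dy":-5,"dz":0,"wx":0,"wy":0,"wz":-7,"hand":12},{"dx":-3.3,"dy":-5,"dz":0,"wx":0,"wy":0,"wz":-7,"hand":12},{"dx":-3.3,"dy":-5,"dz":0,"wx":0,"wy":0,"wz":-7,"hand":12},{"dx":-3.3,"dy":-5,"dz":0,"wx":0,"wy":0,"wz":-7,"hand":12},{"dx":-3.3,"dy":-5,"dz":0,"wx":0,"wy":0,"wz":-7,"hand":12},{"dx":0,"dy":0,"dz":0,"wx":0,"wy":0,"wz":-6,"hand":12},{"dx":0,"dy":0,"dz":0,"wx":0,"wy":0,"wz":0,"hand":12}]' >/dev/null;python3 -c "
from m import *;st()
a=snap('side','s2')[165:245,215:315];b=snap('top','t2')[165:245,215:315]
cv2.imwrite('pics/c4.png',cv2.resize(np.hstack([a,b])[:,:,::-1],(800,320),interpolation=cv2.INTER_CUBIC))"
```

```text
t 5.2 w [490.3 -61.9  49.2] chuck [-104.2   28.5] yaw-11 90.1 zdir [ 0. -0. -1.] Fchuck [0.05 0.24] -0.35 gap 12.0 q [-0.27  0.46  1.92 -0.    0.76 -0.46]
t 6.95 w [453.  -92.5 149.2] chuck [-146.6    5.6] yaw-11 -0.1 zdir [-0.  0. -1.] Fchuck [-0.12 -0.66] -0.23 gap 11.7 q [-0.35  0.26  1.9   0.    0.98  1.03]
```

View pics/c4.png

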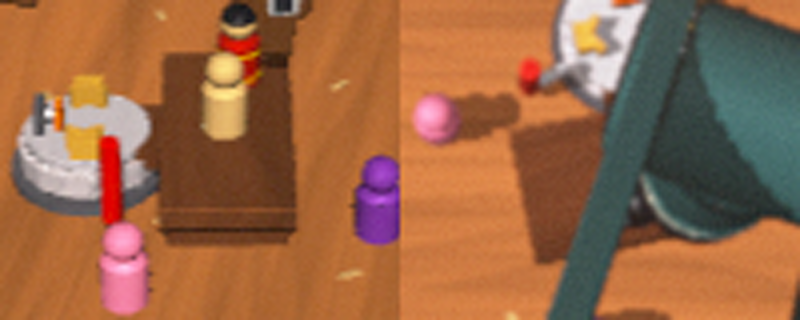

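The blank stands upright on the board, head at crop (224,70) in the side view. The painted doll is untouched. I'll compute the blank's position.

Run:
```python
from m import *
def pale(f):
    h=cv2.cvtColor(cv2.imread(f"pics/{f}.png"),cv2.COLOR_BGR2HSV);m=cv2.inRange(h,(17,60,140),(30,190,255));m[:,:262]=0;m[:,290:]=0;m[:178]=0;m[220:]=0
    N,l,s,c=cv2.connectedComponentsWithStats(m);i=1+s[1:,4].argmax();x,y,w,hh,a=s[i];return s[i],c[i]
for f in("side0","s2"):
    s,c=pale(f);print(s,c,"mid->",toc(onz("side",c,.04+.029)).round(1))
print("orig head",toc((.4784,-.0122)), "side onz", toc(onz("side",cs(401,237),.0895)), "now head",toc(onz("side",(270.9,182.4),.0895)))
```

```text
[266 193  11  22 213] [270.99061033 203.91079812] mid-> [-104.2   81.1]
[266 178  11  22 187] [270.5026738  188.88770053] mid-> [-102.8    4.3]
orig head [-106.37385121   79.55880705] side onz [-104.81162901   75.52846635] now head [-104.03805347    0.15631084]
```

```bash
python3 -m creep '[{"dx":1,"dy":-5,"dz":-15,"wx":0,"wy":0,"wz":0,"hand":12},{"dx":0,"dy":0,"dz":-20,"wx":0,"wy":0,"wz":0,"hand":12},{"dx":0,"dy":0,"dz":-20,"wx":0,"wy":0,"wz":0,"hand":12},{"dx":0,"dy":0,"dz":-20,"wx":0,"wy":0,"wz":0,"hand":12},{"dx":0,"dy":0,"dz":-15,"wx":0,"wy":0,"wz":0,"hand":12},{"dx":0,"dy":0,"dz":-10,"wx":0,"wy":0,"wz":0,"hand":12},{"dx":0,"dy":0,"dz":0,"wx":0,"wy":0,"wz":0,"hand":12},{"dx":0,"dy":0,"dz":0,"wx":0,"wy":0,"wz":0,"hand":12}]' >/dev/null;python3 -c "
from m import *;st()"
python3 -m creep '[{"dx":3,"dy":0.6,"dz":0,"wx":0,"wy":0,"wz":0,"hand":12},{"dx":3,"dy":0.6,"dz":0,"wx":0,"wy":0,"wz":0,"hand":12},{"dx":3,"dy":0.6,"dz":0,"wx":0,"wy":0,"wz":0,"hand":12},{"dx":3,"dy":0.6,"dz":0,"wx":0,"wy":0,"wz":0,"hand":12},{"dx":3,"dy":0.6,"dz":0,"wx":0,"wy":0,"wz":0,"hand":12},{"dx":3,"dy":0.6,"dz":0,"wx":0,"wy":0,"wz":0,"hand":12},{"dx":3,"dy":0.6,"dz":0,"wx":0,"wy":0,"wz":0,"hand":12},{"dx":3,"dy":0.6,"dz":0,"wx":0,"wy":0,"wz":0,"hand":12},{"dx":3,"dy":0.6,"dz":0,"wx":0,"wy":0,"wz":0,"hand":12},{"dx":3,"dy":0.6,"dz":0,"wx":0,"wy":0,"wz":0,"hand":12},{"dx":3,"dy":0.6,"dz":0,"wx":0,"wy":0,"wz":0,"hand":12},{"dx":3,"dy":0.6,"dz":0,"wx":0,"wy":0,"wz":0,"hand":12}]' >/dev/null;python3 -c "
from m import *;st()"
```

```text
t 7.72 w [454.1 -97.3  49. ] chuck [-146.5    0.7] yaw-11 0.2 zdir [-0.001  0.001 -1.   ] Fchuck [0.39 0.37] 0.35 gap 12.1 q [-0.36  0.43  1.98  0.    0.72  1.01]
t 8.72 w [490.5 -90.4  49.2] chuck [-109.4    0.5] yaw-11 0.1 zdir [-0.  0. -1.] Fchuck [-2.08  0.08] 1.97 gap 12.0 q [-0.32  0.47  1.91  0.    0.77  1.06]
```

```bash
python3 -m creep '[{"dx":4,"dy":0.75,"dz":0,"wx":0,"wy":0,"wz":0,"hand":12},{"dx":4,"dy":0.75,"dz":0,"wx":0,"wy":0,"wz":0,"hand":12},{"dx":4,"dy":0.75,"dz":0,"wx":0,"wy":0,"wz":0,"hand":12},{"dx":4,"dy":0.75,"dz":0,"wx":0,"wy":0,"wz":0,"hand":12},{"dx":4,"dy":0.75,"dz":0,"wx":0,"wy":0,"wz":0,"hand":12},{"dx":4,"dy":0.75,"dz":0,"wx":0,"wy":0,"wz":0,"hand":12},{"dx":4,"dy":0.75,"dz":0,"wx":0,"wy":0,"wz":0,"hand":12},{"dx":4,"dy":0.75,"dz":0,"wx":0,"wy":0,"wz":0,"hand":12},{"dx":4,"dy":0.75,"dz":0,"wx":0,"wy":0,"wz":0,"hand":12},{"dx":4,"dy":0.75,"dz":0,"wx":0,"wy":0,"wz":0,"hand":12},{"dx":4,"dy":0.75,"dz":0,"wx":0,"wy":0,"wz":0,"hand":12},{"dx":0,"dy":0,"dz":0,"wx":0,"wy":0,"wz":0,"hand":12}]' >/dev/null;python3 -c "
from m import *;st()
a=snap('side','s3')[165:245,215:315]
cv2.imwrite('pics/c5.png',cv2.resize(a[:,:,::-1],(700,560),interpolation=cv2.INTER_CUBIC))"
```

```text
t 9.72 w [535.7 -82.2  49.4] chuck [-63.5  -0.1] yaw-11 0.1 zdir [ 0.001 -0.    -1.   ] Fchuck [-0.12  0.19] 0.27 gap 12.0 q [-0.28  0.51  1.82  0.    0.82  1.1 ]
```

View pics/c5.png

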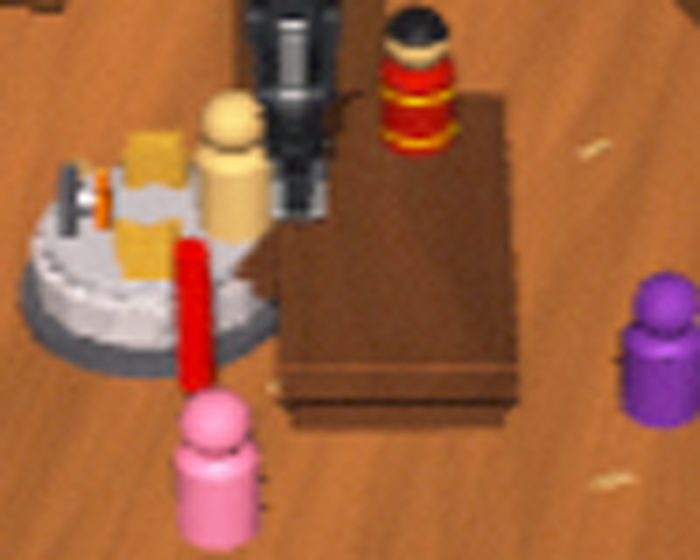

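The blank is on the tongue at crop (235,190), lined up with the slot, upright. I continue toward the stop, slower and watching the force.

```bash
python3 -m creep '[{"dx":4,"dy":0.75,"dz":0,"wx":0,"wy":0,"wz":0,"hand":12},{"dx":4,"dy":0.75,"dz":0,"wx":0,"wy":0,"wz":0,"hand":12},{"dx":4,"dy":0.75,"dz":0,"wx":0,"wy":0,"wz":0,"hand":12},{"dx":4,"dy":0.75,"dz":0,"wx":0,"wy":0,"wz":0,"hand":12},{"dx":4,"dy":0.75,"dz":0,"wx":0,"wy":0,"wz":0,"hand":12},{"dx":4,"dy":0.75,"dz":0,"wx":0,"wy":0,"wz":0,"hand":12},{"dx":4,"dy":0.75,"dz":0,"wx":0,"wy":0,"wz":0,"hand":12},{"dx":0,"dy":0,"dz":0,"wx":0,"wy":0,"wz":0,"hand":12}]' >/dev/null;python3 -c "
from m import *;st()"
python3 -m creep '[{"dx":2,"dy":0.4,"dz":0,"wx":0,"wy":0,"wz":0,"hand":12},{"dx":2,"dy":0.4,"dz":0,"wx":0,"wy":0,"wz":0,"hand":12},{"dx":1,"dy":0.2,"dz":0,"wx":0,"wy":0,"wz":0,"hand":12},{"dx":0,"dy":0,"dz":0,"wx":0,"wy":0,"wz":0,"hand":12},{"dx":0,"dy":0,"dz":0,"wx":0,"wy":0,"wz":0,"hand":12}]' >/dev/null;python3 -c "
from m import *;st();st()"
```

```text
t 10.43 w [563.6 -76.9  49.3] chuck [-35.1  -0.2] yaw-11 0.1 zdir [ 0.001 -0.    -1.   ] Fchuck [ 0.66 -0.41] -0.86 gap 12.0 q [-0.26  0.54  1.75  0.    0.85  1.12]
t 10.85 w [567.5 -75.9  49.3] chuck [-31.1  -0. ] yaw-11 0.1 zdir [ 0.  0. -1.] Fchuck [0.49 0.48] -0.35 gap 12.1 q [-0.25  0.54  1.75  0.    0.86  1.12]
t 10.85 w [567.5 -75.9  49.3] chuck [-31.1  -0. ] yaw-11 0.1 zdir [ 0.  0. -1.] Fchuck [0.49 0.48] -0.35 gap 12.1 q [-0.25  0.54  1.75  0.    0.86  1.12]
```

```bash
for i in 1 2 3; do python3 -m creep '[{"dx":1,"dy":0.2,"dz":0,"wx":0,"wy":0,"wz":0,"hand":12},{"dx":1,"dy":0.2,"dz":0,"wx":0,"wy":0,"wz":0,"hand":12},{"dx":0,"dy":0,"dz":0,"wx":0,"wy":0,"wz":0,"hand":12},{"dx":0,"dy":0,"dz":0,"wx":0,"wy":0,"wz":0,"hand":12}]'>/dev/null;python3 -c "
from m import *;st()"; done
```

```text
t 11.18 w [569.4 -75.5  49.3] chuck [-29.1   0. ] yaw-11 0.1 zdir [ 0.  0. -1.] Fchuck [ 0.04 -0.99] -0.62 gap 11.9 q [-0.25  0.54  1.74  0.    0.86  1.13]
t 11.52 w [571.6 -75.1  49.3] chuck [-26.9   0. ] yaw-11 0.1 zdir [ 0.  0. -1.] Fchuck [-0.14  0.35] 0.12 gap 12.0 q [-0.25  0.54  1.74  0.    0.86  1.13]
t 11.85 w [573.2 -74.7  49.2] chuck [-25.3   0.1] yaw-11 0.1 zdir [-0.  0. -1.] Fchuck [-2.31 -0.67] 2.35 gap 11.9 q [-0.25  0.55  1.73  0.    0.86  1.13]
```

```bash
python3 -m creep '[{"dx":1,"dy":0.2,"dz":0,"wx":0,"wy":0,"wz":0,"hand":12},{"dx":0,"dy":0,"dz":0,"wx":0,"wy":0,"wz":0,"hand":12},{"dx":0,"dy":0,"dz":0,"wx":0,"wy":0,"wz":0,"hand":12},{"dx":0,"dy":0,"dz":0,"wx":0,"wy":0,"wz":0,"hand":12}]'>/dev/null;python3 -c "
from m import *;st()
a=snap('side','s4')[165:245,215:315]
cv2.imwrite('pics/c6.png',cv2.resize(a[:,:,::-1],(700,560),interpolation=cv2.INTER_CUBIC))"
```

```text
t 12.18 w [573.7 -74.5  49.2] chuck [-24.7   0.2] yaw-11 0.1 zdir [-0.001  0.    -1.   ] Fchuck [-4.59  0.05] 3.93 gap 11.8 q [-0.25  0.55  1.73 -0.    0.87  1.13]
```

View pics/c6.png

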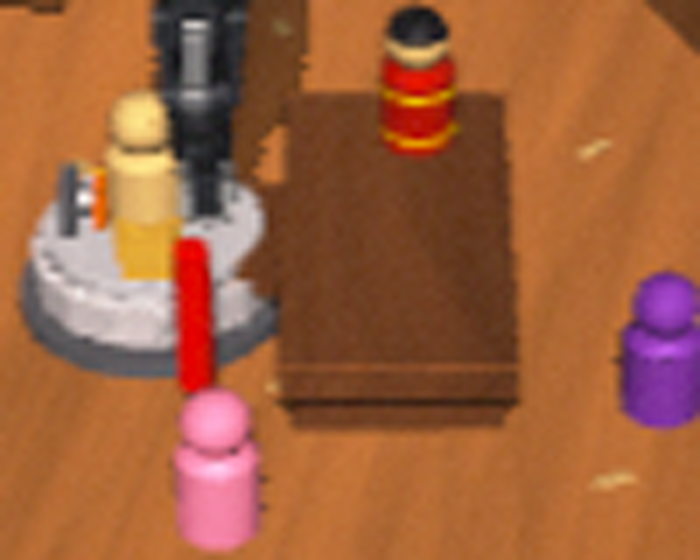

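The blank stands upright between the jaws against the orange stop (crop (100,200)), with 4.6 N of contact force. I back away, then go behind the post.

```bash
python3 -m creep '[{"dx":-1,"dy":-0.2,"dz":0,"wx":0,"wy":0,"wz":0,"hand":12},{"dx":-1,"dy":-0.2,"dz":0,"wx":0,"wy":0,"wz":0,"hand":12},{"dx":-1,"dy":-0.2,"dz":0,"wx":0,"wy":0,"wz":0,"hand":12},{"dx":-1,"dy":-0.2,"dz":0,"wx":0,"wy":0,"wz":0,"hand":12},{"dx":-2,"dy":-0.4,"dz":0,"wx":0,"wy":0,"wz":0,"hand":12},{"dx":-6,"dy":-1.2,"dz":0,"wx":0,"wy":0,"wz":0,"hand":12},{"dx":-8,"dy":-1.5,"dz":0,"wx":0,"wy":0,"wz":0,"hand":12},{"dx":-8,"dy":-1.5,"dz":0,"wx":0,"wy":0,"wz":0,"hand":12},{"dx":-9,"dy":-1.5,"dz":0,"wx":0,"wy":0,"wz":0,"hand":12},{"dx":0,"dy":0,"dz":20,"wx":0,"wy":0,"wz":0,"hand":12},{"dx":0,"dy":0,"dz":25,"wx":0,"wy":0,"wz":0,"hand":12},{"dx":0,"dy":0,"dz":25,"wx":0,"wy":0,"wz":0,"hand":12}]'>/dev/null
python3 -m creep '[{"dx":-0.5,"dy":19,"dz":0,"wx":0,"wy":0,"wz":4,"hand":12},{"dx":-0.5,"dy":19,"dz":0,"wx":0,"wy":0,"wz":4,"hand":12},{"dx":-0.5,"dy":19,"dz":0,"wx":0,"wy":0,"wz":4,"hand":12},{"dx":-0.5,"dy":19,"dz":0,"wx":0,"wy":0,"wz":2,"hand":12},{"dx":0,"dy":0,"dz":0,"wx":0,"wy":0,"wz":0,"hand":12},{"dx":0,"dy":0,"dz":0,"wx":0,"wy":0,"wz":0,"hand":12}]'>/dev/null;python3 -c "
from m import *;st()
s=snap('side','s5');t=snap('top','t5');a=s[165:245,215:315];b=t[145:225,215:315]
cv2.imwrite('pics/c7.png',cv2.resize(np.hstack([a,b])[:,:,::-1],(800,320),interpolation=cv2.INTER_CUBIC))
"
```

```text
t 13.73 w [534.4  -5.  119.2] chuck [-50.1  75.9] yaw-11 14.1 zdir [-0.001 -0.    -1.   ] Fchuck [-0.53 -0.76] 0.3 gap 11.7 q [-0.14  0.4   1.78 -0.    0.97  0.99]
```

View pics/c7.png

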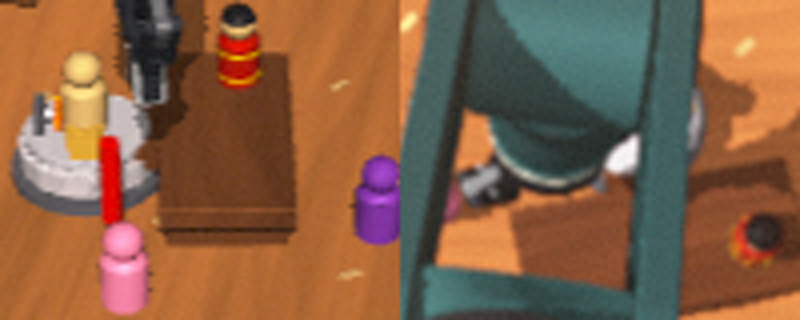

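```bash
python3 -m creep '[{"dx":0,"dy":0,"dz":-15,"wx":0,"wy":0,"wz":0,"hand":12},{"dx":0,"dy":0,"dz":-15,"wx":0,"wy":0,"wz":0,"hand":12},{"dx":0,"dy":0,"dz":-15,"wx":0,"wy":0,"wz":0,"hand":12},{"dx":0,"dy":0,"dz":-8,"wx":0,"wy":0,"wz":0,"hand":12},{"dx":0,"dy":0,"dz":0,"wx":0,"wy":0,"wz":0,"hand":12},{"dx":1.8,"dy":0.8,"dz":0,"wx":0,"wy":0,"wz":0,"hand":12},{"dx":1.8,"dy":0.8,"dz":0,"wx":0,"wy":0,"wz":0,"hand":12},{"dx":1.8,"dy":0.8,"dz":0,"wx":0,"wy":0,"wz":0,"hand":12},{"dx":1.8,"dy":0.8,"dz":0,"wx":0,"wy":0,"wz":0,"hand":12},{"dx":0.9,"dy":0.4,"dz":0,"wx":0,"wy":0,"wz":0,"hand":12},{"dx":0,"dy":0,"dz":0,"wx":0,"wy":0,"wz":0,"hand":12}]'>/dev/null
cat >> m.py <<'E'
def ft():
    s=manip.read_state();p=toc(s["ee_pos"]);R=Ro.from_rotvec(s["eef_rot"]).as_matrix();yw=np.arctan2(R[1,0],R[0,0])-A
    f=M.T@s["contact_force"][:2];d=np.array([np.cos(yw),np.sin(yw)]);n=np.array([-d[1],d[0]])
    print("t",round(s["clock"],2),"F push",round(-f@d,2),"side",round(f@n,2),"theta by yaw",round(90+np.degrees(yw),1),"TCP along",round(p@d,1),"radial",round(p@n,1),"z",round(s["ee_pos"][2]*1000,1))
E
python3 - <<'E'
from m import *
ft();st();snap('side','s6')
def P(th):
    th=np.deg2rad(th);return tow(*(85*np.array([np.cos(th),np.sin(th)])-16.3*np.array([np.sin(th),-np.cos(th)])))
g=list(range(104,20,-4))
for a,b in zip(g,g[1:]): print(b,(P(b)-P(a)).round(1))
print(P(104))
E
```

```text
t 14.75 F push -0.5 side 0.0 theta by yaw 104.1 TCP along -19.9 radial 84.7 z 66.7
t 14.75 w [544.1  -1.7  66.7] chuck [-39.9  77.3] yaw-11 14.1 zdir [ 0.001 -0.    -1.   ] Fchuck [0.49 0.12] -0.01 gap 12.1 q [-0.13  0.48  1.8   0.    0.86  1.  ]
100 [5.  3.4]
96 [5.2 3. ]
92 [5.4 2.6]
88 [5.6 2.2]
84 [5.8 1.9]
80 [5.9 1.4]
76 [6. 1.]
72 [6.  0.6]
68 [6.  0.2]
64 [ 6.  -0.2]
60 [ 6.  -0.6]
56 [ 5.9 -1.1]
52 [ 5.9 -1.5]
48 [ 5.7 -1.9]
44 [ 5.6 -2.3]
40 [ 5.4 -2.7]
36 [ 5.2 -3. ]
32 [ 5.  -3.4]
28 [ 4.8 -3.7]
24 [ 4.5 -4.1]
[5.47304631e+02 1.47484232e-01]
```

```bash
python3 -m creep '[{"dx":1.6,"dy":0.8,"dz":0,"wx":0,"wy":0,"wz":0,"hand":12},{"dx":1.6,"dy":0.8,"dz":0,"wx":0,"wy":0,"wz":0,"hand":12},{"dx":2.5,"dy":1.7,"dz":0,"wx":0,"wy":0,"wz":-2,"hand":12},{"dx":2.5,"dy":1.7,"dz":0,"wx":0,"wy":0,"wz":-2,"hand":12},{"dx":2.6,"dy":1.5,"dz":0,"wx":0,"wy":0,"wz":-2,"hand":12},{"dx":2.6,"dy":1.5,"dz":0,"wx":0,"wy":0,"wz":-2,"hand":12}]' >/dev/null; python3 -c "
from m import *;ft()"
python3 -m creep '[{"dx":2.7,"dy":1.3,"dz":0,"wx":0,"wy":0,"wz":-2,"hand":12},{"dx":2.7,"dy":1.3,"dz":0,"wx":0,"wy":0,"wz":-2,"hand":12},{"dx":2.8,"dy":1.1,"dz":0,"wx":0,"wy":0,"wz":-2,"hand":12},{"dx":2.8,"dy":1.1,"dz":0,"wx":0,"wy":0,"wz":-2,"hand":12},{"dx":2.9,"dy":0.95,"dz":0,"wx":0,"wy":0,"wz":-2,"hand":12},{"dx":2.9,"dy":0.95,"dz":0,"wx":0,"wy":0,"wz":-2,"hand":12}]' >/dev/null; python3 -c "
from m import *;ft();snap('side','s7')"
```

```text
t 15.3 F push 5.0 side 0.76 theta by yaw 96.0 TCP along -19.7 radial 85.8 z 65.7
t 15.8 F push 5.89 side 1.21 theta by yaw 84.0 TCP along -20.0 radial 85.7 z 65.7
```

```bash
python3 -m creep '[{"dx":2.95,"dy":0.7,"dz":0,"wx":0,"wy":0,"wz":-2,"hand":12},{"dx":2.95,"dy":0.7,"dz":0,"wx":0,"wy":0,"wz":-2,"hand":12},{"dx":3,"dy":0.5,"dz":0,"wx":0,"wy":0,"wz":-2,"hand":12},{"dx":3,"dy":0.5,"dz":0,"wx":0,"wy":0,"wz":-2,"hand":12},{"dx":3,"dy":0.3,"dz":0,"wx":0,"wy":0,"wz":-2,"hand":12},{"dx":3,"dy":0.3,"dz":0,"wx":0,"wy":0,"wz":-2,"hand":12},{"dx":3,"dy":0.1,"dz":0,"wx":0,"wy":0,"wz":-2,"hand":12},{"dx":3,"dy":0.1,"dz":0,"wx":0,"wy":0,"wz":-2,"hand":12}]' >/dev/null; python3 -c "
from m import *;ft()"
python3 -m creep '[{"dx":3,"dy":-0.1,"dz":0,"wx":0,"wy":0,"wz":-2,"hand":12},{"dx":3,"dy":-0.1,"dz":0,"wx":0,"wy":0,"wz":-2,"hand":12},{"dx":3,"dy":-0.3,"dz":0,"wx":0,"wy":0,"wz":-2,"hand":12},{"dx":3,"dy":-0.3,"dz":0,"wx":0,"wy":0,"wz":-2,"hand":12},{"dx":2.95,"dy":-0.55,"dz":0,"wx":0,"wy":0,"wz":-2,"hand":12},{"dx":2.95,"dy":-0.55,"dz":0,"wx":0,"wy":0,"wz":-2,"hand":12},{"dx":0,"dy":0,"dz":0,"wx":0,"wy":0,"wz":0,"hand":12}]' >/dev/null; python3 -c "
from m import *;ft();snap('side','s8')"
```

```text
t 16.52 F push 6.47 side 4.41 theta by yaw 68.0 TCP along -19.9 radial 85.4 z 65.7
t 17.1 F push 4.17 side 4.29 theta by yaw 56.0 TCP along -18.7 radial 85.4 z 65.9
```

```bash
python3 -m creep '[{"dx":0.4,"dy":0.9,"dz":0,"wx":0,"wy":0,"wz":0,"hand":12},{"dx":1.5,"dy":-0.4,"dz":0,"wx":0,"wy":0,"wz":-1,"hand":12},{"dx":1.5,"dy":-0.4,"dz":0,"wx":0,"wy":0,"wz":-1,"hand":12},{"dx":1.5,"dy":-0.4,"dz":0,"wx":0,"wy":0,"wz":-1,"hand":12},{"dx":1.5,"dy":-0.4,"dz":0,"wx":0,"wy":0,"wz":-1,"hand":12}]' >/dev/null; python3 -c "
from m import *;ft()"
for i in 1 2; do python3 -m creep '[{"dx":1.4,"dy":-0.5,"dz":0,"wx":0,"wy":0,"wz":-1,"hand":12},{"dx":1.4,"dy":-0.5,"dz":0,"wx":0,"wy":0,"wz":-1,"hand":12},{"dx":1.4,"dy":-0.5,"dz":0,"wx":0,"wy":0,"wz":-1,"hand":12}]' >/dev/null; python3 -c "
from m import *;ft()";done
```

```text
t 17.57 F push 5.61 side 2.41 theta by yaw 52.0 TCP along -18.6 radial 85.5 z 65.8
t 17.82 F push 5.01 side 3.44 theta by yaw 49.0 TCP along -18.5 radial 85.4 z 65.9
t 18.07 F push 5.63 side 2.25 theta by yaw 46.0 TCP along -18.5 radial 85.4 z 65.9
```

```bash
for i in 1 2 3 ; do python3 -m creep '[{"dx":1.4,"dy":-0.6,"dz":0,"wx":0,"wy":0,"wz":-1,"hand":12},{"dx":1.4,"dy":-0.6,"dz":0,"wx":0,"wy":0,"wz":-1,"hand":12}]' >/dev/null; python3 -c "
from m import *;ft()";done
```

```text
t 18.23 F push 5.61 side 4.0 theta by yaw 44.0 TCP along -18.5 radial 85.4 z 65.8
t 18.4 F push 6.29 side 2.03 theta by yaw 42.0 TCP along -18.5 radial 85.3 z 65.8
t 18.57 F push 5.95 side 1.35 theta by yaw 40.0 TCP along -18.5 radial 85.4 z 65.8
```

```bash
for i in 1 2 3 4; do python3 -m creep '[{"dx":1.3,"dy":-0.7,"dz":0,"wx":0,"wy":0,"wz":-1,"hand":12},{"dx":0,"dy":0,"dz":0,"wx":0,"wy":0,"wz":0,"hand":12}]' >/dev/null; python3 -c "
from m import *;ft()";done
```

```text
t 18.73 F push 4.85 side 1.3 theta by yaw 39.0 TCP along -18.1 radial 85.3 z 65.8
t 18.9 F push 4.66 side 1.12 theta by yaw 38.0 TCP along -18.0 radial 85.4 z 65.8
t 19.07 F push 4.46 side 1.55 theta by yaw 37.0 TCP along -18.0 radial 85.3 z 65.9
t 19.23 F push 5.95 side 1.25 theta by yaw 36.0 TCP along -17.9 radial 85.3 z 65.8
```

```bash
for i in 1 2 3; do python3 -m creep '[{"dx":1.3,"dy":-0.8,"dz":0,"wx":0,"wy":0,"wz":-1,"hand":12},{"dx":0,"dy":0,"dz":0,"wx":0,"wy":0,"wz":0,"hand":12}]' >/dev/null; python3 -c "
from m import *;ft()";done
```

```text
t 19.4 F push 4.69 side 1.54 theta by yaw 35.0 TCP along -17.8 radial 85.3 z 65.8
t 19.57 F push 5.34 side 0.99 theta by yaw 34.0 TCP along -18.1 radial 85.3 z 65.8
t 19.73 F push 5.35 side 0.49 theta by yaw 33.0 TCP along -18.5 radial 85.3 z 65.8
```

```bash
for i in 1 2 3; do python3 -m creep '[{"dx":0.6,"dy":-0.4,"dz":0,"wx":0,"wy":0,"wz":-0.5,"hand":12},{"dx":0,"dy":0,"dz":0,"wx":0,"wy":0,"wz":0,"hand":12},{"dx":0,"dy":0,"dz":0,"wx":0,"wy":0,"wz":0,"hand":12}]' >/dev/null; python3 -c "
from m import *;ft()";done; python3 -c "
from m import *
s=snap('side','s9')[165:245,215:315]
cv2.imwrite('pics/c8.png',cv2.resize(s[:,:,::-1],(700,560),interpolation=cv2.INTER_CUBIC))"
```

```text
t 19.98 F push 7.19 side 1.63 theta by yaw 32.6 TCP along -18.7 radial 85.2 z 65.8
t 20.23 F push 8.2 side 0.96 theta by yaw 32.1 TCP along -19.1 radial 85.2 z 65.8
t 20.48 F push 8.36 side 0.79 theta by yaw 31.6 TCP along -19.4 radial 85.2 z 65.8
```

View pics/c8.png

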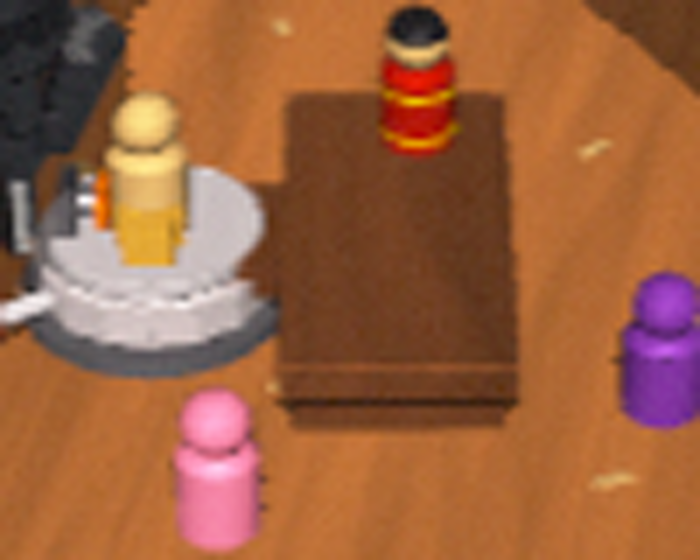

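The brass jaws now bear on the upright blank (crop (150,235)), and the force is climbing above the light drag. A little more will bring it into the 8–11 N band.

```bash
for i in 1 2; do python3 -m creep '[{"dx":0.5,"dy":-0.5,"dz":0,"wx":0,"wy":0,"wz":-0.3,"hand":12},{"dx":0,"dy":0,"dz":0,"wx":0,"wy":0,"wz":0,"hand":12},{"dx":0,"dy":0,"dz":0,"wx":0,"wy":0,"wz":0,"hand":12}]' >/dev/null; python3 -c "
from m import *;ft()";done
```

```text
t 20.78 F push 9.24 side 0.8 theta by yaw 31.3 TCP along -19.3 radial 85.1 z 65.8
t 21.03 F push 10.16 side 0.82 theta by yaw 31.0 TCP along -19.3 radial 85.1 z 65.7
```

```bash
python3 -m creep '[{"dx":0,"dy":0,"dz":0,"wx":0,"wy":0,"wz":0,"hand":12},{"dx":0,"dy":0,"dz":0,"wx":0,"wy":0,"wz":0,"hand":12},{"dx":0,"dy":0,"dz":0,"wx":0,"wy":0,"wz":0,"hand":12},{"dx":0,"dy":0,"dz":0,"wx":0,"wy":0,"wz":0,"hand":12}]' >/dev/null; python3 -c "
from m import *;ft()"
python3 -m creep '[{"dx":-1,"dy":1.1,"dz":0,"wx":0,"wy":0,"wz":0,"hand":12},{"dx":-1,"dy":1.1,"dz":0,"wx":0,"wy":0,"wz":0,"hand":12},{"dx":-2,"dy":2.2,"dz":0,"wx":0,"wy":0,"wz":0,"hand":12},{"dx":-4,"dy":4.4,"dz":0,"wx":0,"wy":0,"wz":0,"hand":12},{"dx":-5,"dy":5.5,"dz":0,"wx":0,"wy":0,"wz":0,"hand":12},{"dx":-3,"dy":3.3,"dz":0,"wx":0,"wy":0,"wz":0,"hand":12},{"dx":0,"dy":0,"dz":20,"wx":0,"wy":0,"wz":0,"hand":12},{"dx":0,"dy":0,"dz":25,"wx":0,"wy":0,"wz":0,"hand":12},{"dx":0,"dy":0,"dz":25,"wx":0,"wy":0,"wz":0,"hand":12},{"dx":0,"dy":0,"dz":25,"wx":0,"wy":0,"wz":0,"hand":12},{"dx":0,"dy":0,"dz":10,"wx":0,"wy":0,"wz":0,"hand":12},{"dx":0,"dy":0,"dz":0,"wx":0,"wy":0,"wz":0,"hand":12}]' >/dev/null; python3 -c "
from m import *;st()
s=snap('side','s10')[165:245,215:315]
cv2.imwrite('pics/c9.png',cv2.resize(s[:,:,::-1],(700,560),interpolation=cv2.INTER_CUBIC))"
```

```text
t 21.37 F push 9.46 side 1.85 theta by yaw 31.0 TCP along -19.3 radial 85.2 z 65.8
t 22.37 w [636.6  17.1 174.3] chuck [54.5 78.1] yaw-11 -59.0 zdir [ 0.006 -0.001 -1.   ] Fchuck [ 0.61 -0.19] -0.03 gap 12.3 q [-0.08  0.46  1.5  -0.    1.18  2.33]
```

View pics/c9.png

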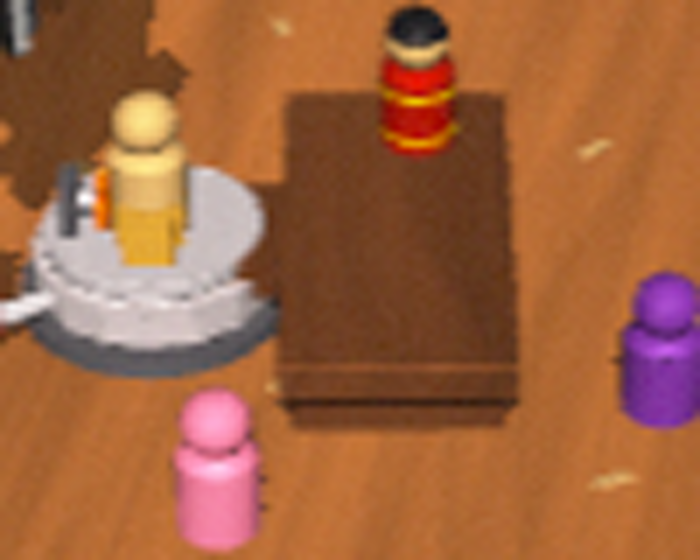

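The jaws stay closed on the upright blank, the lever (crop (20,310)) has not sprung back, and the robot is clear. Handing in.

```bash
python3 -c "
from bench import manip;print(manip.finish_job())"
```

```text
the job is handed in; nothing more can be done
None
```

The blank stands upright between the closed jaws at the orange stop, the lever was pushed to about 9.5–10 N at the post, the painted doll stayed in place, and the job was handed in with the robot clear; no verdict came back.

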